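Wind down the printer stand's jack leg and lock it

ROBOT

A 6-joint arm with a two-finger parallel gripper is mounted at the origin on the work surface. World frame = base frame: x ahead of the robot, y to its left, z up, the work surface at z = 0. Lengths are in m, angles in rad, forces in N, time in s.
With the tool pointing down it reaches from about 0.325 to 0.775 m from the base axis. Payload 5.5 kg.
Tool frame: the origin (TCP) lies midway between the tips of the shut fingers; the grasp point (between the pads) lies 19 mm behind it; y points along the fingers, z is the direction in which the jaws open and shut, and the axes are right-handed (so a half turn about y gives the same grasp; the last joint's range is limited). The gripper opens to 85 mm and grips with 20 to 120 N. Pads are 22 mm wide; open, the fingers measure 114 mm over their backs; the gripper's body (76 mm by 85 mm) begins 54 mm behind the grasp point. The pads swing forward as they close: fully open they stand 13 mm farther back than shut.
Start: joints at [-1.362, 0.091, 1.231, -0, 1.82, -0.057], TCP at [0.158, -0.579, 0.231] pointing down, gripper open.
Joint ranges: [-2.87, 2.87], [-0.86, 2.18], [0.17, 2.46], [-1.51, 4.65], [0.06, 2.69], [-2.65, 2.65]. Speed limits (rad/s): [2.57, 2.57, 3.01, 3.14, 3.14, 3.14].

INTERFACE

Orientations are given as a rotation vector (axis times angle).
In Python, from rig import read_state, optics, ctrl, models gives the robot as it stands.
- The arm moves only by the tool play_rows, never from a script. Its argument "rows" is a list of rows, each an object of numbers: "claw": the closure, from 0 (fully open) to 1 (shut); "tx", "ty", "tz": the shift along the tool's x, y, z in m; "yaw": the turn about the tool's y in degrees. In form: [{"claw": .., "tx": .., "ty": .., "tz": .., "yaw": ..}, ...]. A call has exactly 8 rows; each row shifts and turns the commanded pose from where the row before left it, along the tool's axes as they then stand; what a row does not reach is not made up. A row lasts 1/10 s, in which the tool goes at most 50 mm and 8.59 degrees, less where a joint would pass 70% of its speed; a pose out of reach is approached as far as the arm can. A call with a gripper value outside its range is refused whole. The fingers move at their own pace and stop on an object; the grip force is fixed at half the most. Time passes only in rows, so rows that do not move let the fingers close, or fill a call up. It gives the time, the measured TCP pose, the force and the opening at its end, in the units of the state.
- read_state(): the state, without advancing time (a new reading comes with each control period).
- optics.get_image(name): name is "side" or "top" or "wrist"; returns the picture (420x560x3 uint8, red, green, blue); there is no depth.
- optics.calibration(name): a dict with "K" (3x3 intrinsics, pixels), "T" (4x4, takes a point from camera to world coordinates). Camera axes: x right, y down, z forward; pixel columns grow to the right and rows downward; lengths in m; the calibration is good to about 2 mm. A picture is of the moment at which its call begins: read the wrist's pose just before it. calibration takes no time and is no camera call; for the wrist camera it gives the pose at the moment of the call.
- ctrl.close_job(): hands the job in, once; it reports no verdict.
Trained networks look in the newest picture that a camera, given by its name, has taken for a name from the list of things; names that differ only in an ending like _2 or _b are one class to them, and where a whole thing is asked for, a point or a joint stands for the part that bears it (a point fixed in the world has none). Each returns a list of dicts, best first, with "p" (0 to 1); they miss things now and then, are a little off and sometimes report something else, mostly with a low value. They report only what shows in the picture. A call takes as long as a camera call. They do not tell look-alikes from the thing itself.
- models.spot_in(camera, label): "rect" ([left, top, right, bottom] in pixels, round what is visible of it).
- models.regions_of(camera, label): "mask" (420x560 bool, what is visible of it) and "rect" ([left, top, right, bottom] in pixels, round what is visible of it).
- models.pinpoint(camera, label): "centre" ([row, column] in pixels: a listed point, or the origin of a listed thing).
The state is a dict: "clock": time; "joint_pos": joint angles; "qvel": joint speeds; "effort": joint torques, N m; "ee_pos": TCP position; "tcp_rot": TCP orientation; "force": force on the tool from outside, world axes, zero at the start; "wrist_torque": the same for the moment, N m; "grip_width": finger opening in m.
Only numpy, scipy, OpenCV 4.12 (cv2) and the standard library are available. Lean on these libraries where they do the work, as an engineer would, in place of code of your own. Each camera call takes 0.05 s, during which the arm holds its last target. There are 200 camera calls.

TASK

The printer stand rocks on its overhanging arm: turn the red crank grip clockwise (seen from above) to wind the jack leg down until its foot bears firmly on the steel plate, which you feel as the crank running about half as heavy again as it ran free; stop there, never forcing it to twice its free load. Then swing the yellow lock lever fully over to its other side, let go of everything, and leave the plate and the things on the desk where they are.

Things in the scene. Friction and masses are not known exactly. Their poses are not given: they have to be found in the camera images.
- stand: Fixed grey stand with a printer on its deck and a beam (40 mm wide, top 100 mm above the desk) that carries the blue jack leg. Origin: on the desk, on the jack's vertical axis. z up; the beam runs along -y to the printer (near face 300 mm from the axis, top 240 mm above the desk). The jack's head, 62 mm in diameter, ends 183 mm above the desk. The foot is a 70 mm disc under the leg.
- jack_axis (a point): Point on the vertical axis of crank and jack, 231 mm above the desk, level with the middle of the crank grip. The grip runs round it on a circle of 60 mm radius. Each full clockwise turn (seen from above) lowers the foot by 14 mm; the foot starts about 7 to 22 mm clear of the plate. It stays where left. Read at a standstill after a brisk move, the free load seems less than when moving, but the rise shows the same.
- crank_grip (a point): Centre of the red upright grip, a sleeve 22 mm in diameter, 201 to 255 mm above the desk, that spins freely on the crank, so fingers may hold it at constant heading. The crank arm lies under it (192 to 200 mm). Free, it takes about 10 N along the circle. After touch-down this rises 2.6 N per rad: 3 to 8 N above free (75 to 225 N on the foot) is firm, about 5 N is right, 9.5 N (255 N) is too much.
- lock_lever_tip (a point): Centre of the yellow ball (26 mm) on the lock lever, a 10 mm rod 80 mm long. Its pivot is on the beam, 155 mm from the jack axis towards the printer, 124 mm above the desk. The ball starts 38 mm to the stand's -x side of the pivot, 194 mm above the desk, and swings over the top (204 mm) to 38 mm on the +x side. About 1 N moves it.
- lock_lever (a joint): Lock lever angle: 0 unlocked, leaning to the stand's -x; 1.0 rad locked, leaning to its +x. It stays where it is left.
- plate: Loose steel plate 120 x 120 x 20 mm, 2.2 kg, lying flat on the desk under the foot. Origin: centre of its underside. Leave it there.
- pen_cup: Black pen cup 74 mm in diameter, 150 mm high with the pens. Origin: centre of underside. Leave alone.
- stapler: Stapler 140 x 36 x 44 mm, long along its x. Origin: centre of underside. Leave alone.
- phone: Dark blue desk telephone 200 x 170 x 75 mm. Origin: centre of underside. Leave alone.
Not all that is in view belongs to the job. Of the things like the plate, leave any that is orange or purple; of the rest the larger one is meant.

How it is judged:
By the outcome, as a careful person would: the job done as asked, in the order asked, and still so for the second after the job is handed in, with the robot touching nothing.
It also fails if it takes over 72 s, if anything falls off the work surface, if the arm or the gripper's body presses on something with over 40 N, if the wrist force passes 120 N, or if a joint passes its speed limit or range.

## Working session

There is one attempt and no reset: what is moved stays moved. The work goes in short steps, Python scripts to look and compute and a tool call to move; the robot and the scene stay as the last step left them, time stands still between calls to the robot, and variables do not carry over. Pictures are saved under pics/ and viewed, about 8 in all and at most 12, crops included, and the job is handed in when it is done.

Besides the shell and the picture viewer there is one more tool, called after ">>>" by a JSON object that holds its "method" and its "body". play_rows: Moves the arm, as the interface text tells. Its arguments: {"type":"object","properties":{"rows":{"type":"array"}},"required":["rows"]}

```bash
mkdir -p pics; ls; cat > h.py <<'E'
import numpy as np, cv2
from rig import read_state, optics, ctrl, models
def snap(n,f=None):
    im=optics.get_image(n)
    if f: cv2.imwrite('pics/'+f,cv2.cvtColor(im,cv2.COLOR_RGB2BGR))
    return im
def ray(n,rc):
    c=optics.calibration(n);K,T=np.array(c['K']),np.array(c['T'])
    d=T[:3,:3]@np.linalg.solve(K,[rc[1],rc[0],1]);return T[:3,3],d/np.linalg.norm(d)
def atz(n,rc,z):
    o,d=ray(n,rc);return o+d*(z-o[2])/d[2]
def proj(n,p):
    c=optics.calibration(n);K,T=np.array(c['K']),np.array(c['T'])
    q=K@(T[:3,:3].T@(np.array(p)-T[:3,3]));return q[:2]/q[2]
E
python3 - <<'E'
from h import *
np.set_printoptions(precision=4,suppress=True)
print(read_state())
a=snap('top');b=snap('side')
cv2.imwrite('pics/a.png',cv2.cvtColor(np.hstack([a,b]),cv2.COLOR_RGB2BGR)[:, :, :] if 0 else cv2.cvtColor(a,cv2.COLOR_RGB2BGR))
cv2.imwrite('pics/b.png',cv2.cvtColor(b,cv2.COLOR_RGB2BGR))
Z={'crank_grip':.231,'lock_lever_tip':.194,'plate':0,'jack_axis':.231,'stand':0,'pen_cup':0,'stapler':0,'phone':0}
for c in('top','side'):
  for l in Z:
    for r in models.pinpoint(c,l)[:3]:
      print(c,l,round(r['p'],2),np.round(r['centre'],1),atz(c,r['centre'],Z[l]))
E
```

```text
pics
{'clock': 0.0, 'joint_pos': array([-1.3617,  0.0919,  1.232 ,  0.0001,  1.8198, -0.0567]), 'qvel': array([ 0.0001, -0.0007, -0.0001,  0.0003, -0.0003, -0.001 ]), 'effort': array([  0.0024, -45.8736, -41.8025,   0.0002,   0.0116,  -0.    ]), 'ee_pos': array([ 0.1576, -0.5786,  0.2301]), 'tcp_rot': array([-0.2781,  2.0816, -2.0774]), 'force': array([ 1.6669, -0.0449,  0.0785]), 'wrist_torque': array([-0.0128,  0.0307, -0.023 ]), 'grip_width': 0.0849413337559772}
top crank_grip 0.71 [223.5 362.6] [0.4907 0.0625 0.231 ]
top lock_lever_tip 0.53 [223.4 361.4] [0.4942 0.0586 0.194 ]
top plate 0.91 [214.3 333.9] [0.5362 0.0975 0.    ]
top plate 0.87 [275.3 358.3] [0.3749 0.037  0.    ]
top plate 0.86 [141.7 351.4] [0.7345 0.0456 0.    ]
top jack_axis 0.64 [199.9 345.7] [0.5421 0.0975 0.231 ]
top stand 0.66 [215.5 337.5] [0.5329 0.088  0.    ]
top pen_cup 0.94 [192.3 247.5] [0.5973 0.3279 0.    ]
top stapler 0.95 [239.7 242.3] [0.4705 0.3414 0.    ]
top phone 0.77 [231.6 163. ] [0.4935 0.5518 0.    ]
side lock_lever_tip 0.48 [115.8 284.3] [ 0.5488 -0.0696  0.194 ]
side plate 0.86 [200.6 207.4] [ 0.745   0.0328 -0.    ]
side plate 0.84 [252.3 364.8] [0.3532 0.1952 0.    ]
side plate 0.66 [205.9 346.4] [0.388  0.0415 0.    ]
side jack_axis 0.67 [142.6 284.3] [0.5428 0.0872 0.231 ]
side stand 0.55 [219.9 286.8] [0.5375 0.096  0.    ]
side pen_cup 0.78 [291.  249.7] [0.6111 0.3149 0.    ]
side pen_cup 0.58 [135.  310.1] [ 0.4801 -0.2581  0.    ]
side stapler 0.85 [301.1 319.6] [0.4596 0.3358 0.    ]
side phone 0.85 [396. 295.] [0.5074 0.5484 0.    ]
side phone 0.39 [140.7 309.3] [ 0.4824 -0.2301  0.    ]
```

View pics/a.png

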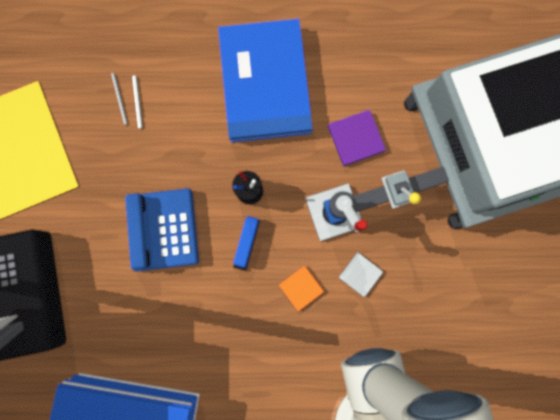

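View pics/b.png

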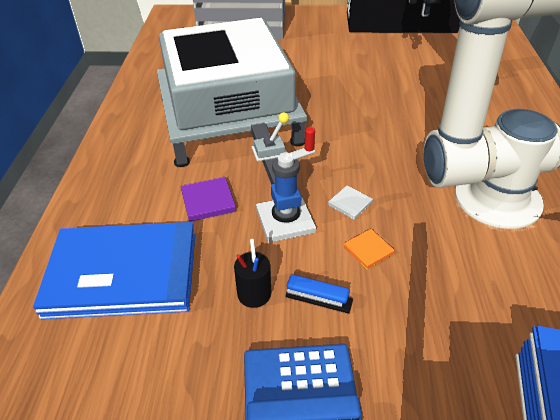

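The top view shows the white plate under the jack at (335,212). The look-alikes are a smaller pale plate at (361,274), an orange one at (301,288) and a purple one at (357,138). The plate meant is the one under the foot, and it only has to stay put. The red grip is at (362,225), the yellow ball at (414,198), and the beam runs right to the printer. The side view shows the grip at (310,139) and the ball at (284,118). I'll triangulate these by colour and confirm with one crop.

```bash
cat >> h.py <<'E'
def blob(im,kind,box):
    hsv=cv2.cvtColor(im,cv2.COLOR_RGB2HSV);h,s,v=[hsv[...,i].astype(int) for i in range(3)]
    m=((h<6)|(h>174)) if kind=='red' else ((h>24)&(h<34))
    m=m&(s>150)&(v>90);k=np.zeros_like(m);l,t,r,b=box;k[t:b,l:r]=1;m&=k
    ys,xs=np.nonzero(m);return np.array([ys.mean(),xs.mean()]),len(ys),(xs.min(),ys.min(),xs.max(),ys.max())
def tri(obs):
    A=np.zeros((3,3));B=np.zeros(3)
    for n,rc in obs:
        o,d=ray(n,rc);P=np.eye(3)-np.outer(d,d);A+=P;B+=P@o
    return np.linalg.solve(A,B)
E
python3 - <<'E'
from h import *
np.set_printoptions(precision=4,suppress=True)
a=snap('top');b=snap('side')
for k,ba,bb in(('red',(345,205,380,240),(295,118,325,160)),('yel',(400,185,425,210),(270,105,295,130))):
    x=blob(a,k,ba);y=blob(b,k,bb);print(k,x,y,tri([('top',x[0]),('side',y[0])]), atz('top',x[0],.231 if k=='red' else .194),atz('side',y[0],.231 if k=='red' else .194))
for c in('top','side'):
    print(c,[ (np.round(r['rect']),round(r['p'],2)) for r in models.spot_in(c,'crank_grip')+models.spot_in(c,'lock_lever_tip')])
i=cv2.resize(a[130:270,290:470],None,fx=4.2,fy=4.2,interpolation=cv2.INTER_CUBIC)
cv2.imwrite('pics/c.png',cv2.cvtColor(i,cv2.COLOR_RGB2BGR))
for n in('top','side'):
  c=optics.calibration(n);print(n,np.array(c['T'])[:3,3])
E
```

```text
red (array([224.7363, 361.044 ]), 91, (np.int64(355), np.int64(219), np.int64(366), np.int64(230))) (array([138.3937, 309.2986]), 221, (np.int64(305), np.int64(127), np.int64(314), np.int64(150))) [0.4885 0.0652 0.2269] [0.488  0.0659 0.231 ] [0.4887 0.0707 0.231 ]
yel (array([197.3548, 413.9839]), 62, (np.int64(410), np.int64(193), np.int64(418), np.int64(201))) (array([117.0179, 282.875 ]), 56, (np.int64(279), np.int64(113), np.int64(287), np.int64(121))) [ 0.5517 -0.0603  0.1967] [ 0.5519 -0.0611  0.194 ] [ 0.552  -0.0643  0.194 ]
top [(array([336., 194., 365., 233.]), 0.69), (array([401., 191., 423., 205.]), 0.52)]
side [(array([279., 131., 313., 166.]), 0.81), (array([268., 111., 288., 138.]), 0.5)]
top [0.4056 0.2328 1.1955]
side [0.5068 0.9755 0.9009]
```

View pics/c.png

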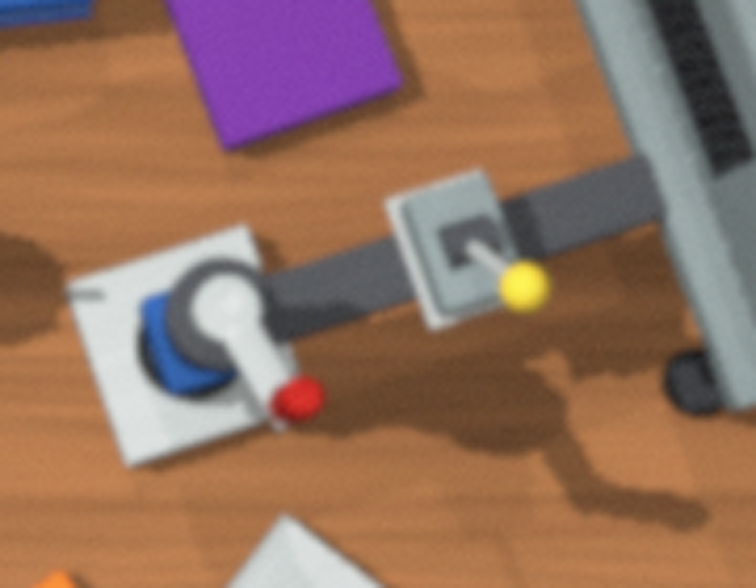

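The crop confirms it: the white plate is under the blue jack, the crank hub is at crop (228,305), the red grip at (297,398) and the ball at (523,287). Next I fit the axis and the stand's heading, and get the tool axes.

```bash
python3 - <<'E'
from h import *
from scipy.spatial.transform import Rotation as Ro
from scipy.optimize import least_squares
np.set_printoptions(precision=4,suppress=True)
hub=atz('top',(130+305/4.2,290+228/4.2),.198)[:2]
e1=atz('top',(130+275/4.2,290+270/4.2),.1)[:2];e2=atz('top',(130+155/4.2,290+640/4.2),.1)[:2]
print('hub',hub,'beam dir deg',np.degrees(np.arctan2(*(e2-e1))))
g=np.array([.4885,.0670]);b=np.array([.552,-.0615])
def f(p):
    a=p[:2];c,s=np.cos(p[2]),np.sin(p[2]);R=np.array([[c,-s],[s,c]])
    return np.r_[(a-hub)/.003,(np.linalg.norm(a-p[3:5])-.06)/.0005,(p[3:5]-g)/.002,(a+R@[-.038,-.155]-b)/.003]
r=least_squares(f,np.r_[hub,.25,g]);a=r.x[:2];print(r.x,np.degrees(r.x[2]),r.fun)
d=r.x[3:5]-a;print('grip ang',np.degrees(np.arctan2(d[1],d[0])))
s=read_state();R=Ro.from_rotvec(s['tcp_rot']).as_matrix();print(R,s['clock'])
print('to above grip (tool):',R.T@(np.r_[r.x[3:5],.33]-s['ee_pos']))
E
```

```text
hub [0.5406 0.0962] beam dir deg 162.38713778037618
[0.5405 0.0969 0.3127 0.4885 0.067 ] 17.91428834396181 [-0.0303  0.248   0.0023  0.0079  0.0045  0.0184 -0.2548]
grip ang -150.11028268990196
[[-0.9649 -0.      0.2626]
 [-0.2626 -0.     -0.9649]
 [ 0.     -1.      0.    ]] 1.2
to above grip (tool): [-0.489  -0.0987 -0.5364]
```

>>> {"method": "play_rows", "body": {"rows": [{"claw": 0,"tx": 0,"ty": -0.05,"tz": 0,"yaw": 0},{"claw": 0,"tx": 0,"ty": -0.049,"tz": 0,"yaw": 0},{"claw": 0,"tx": -0.0244,"ty": 0,"tz": -0.0268,"yaw": 0},{"claw": 0,"tx": -0.0244,"ty": 0,"tz": -0.0268,"yaw": 0},{"claw": 0,"tx": -0.0244,"ty": 0,"tz": -0.0268,"yaw": 0},{"claw": 0,"tx": -0.0244,"ty": 0,"tz": -0.0268,"yaw": 0},{"claw": 0,"tx": -0.0244,"ty": 0,"tz": -0.0268,"yaw": 0},{"claw": 0,"tx": -0.0244,"ty": 0,"tz": -0.0268,"yaw": 0}]}}

```text
clock: 2.0
ee_pos: [0.257, -0.384, 0.3304]
tcp_rot: [-0.277, 2.079, -2.08]
force: [0.2, -0.0, 0.1]
grip_width: 0.0858
```

>>> {"method": "play_rows", "body": {"rows": [{"claw": 0,"tx": -0.0244,"ty": 0,"tz": -0.0268,"yaw": 0},{"claw": 0,"tx": -0.0244,"ty": 0,"tz": -0.0268,"yaw": 0},{"claw": 0,"tx": -0.0244,"ty": 0,"tz": -0.0268,"yaw": 0},{"claw": 0,"tx": -0.0244,"ty": 0,"tz": -0.0268,"yaw": 0},{"claw": 0,"tx": -0.0244,"ty": 0,"tz": -0.0268,"yaw": 0},{"claw": 0,"tx": -0.0244,"ty": 0,"tz": -0.0268,"yaw": 0},{"claw": 0,"tx": -0.0244,"ty": 0,"tz": -0.0268,"yaw": 0},{"claw": 0,"tx": -0.0244,"ty": 0,"tz": -0.0268,"yaw": 0}]}}

```text
clock: 2.8
ee_pos: [0.389, -0.1257, 0.3305]
tcp_rot: [-0.277, 2.079, -2.08]
force: [0.6, 0.2, -0.2]
grip_width: 0.0855
```

>>> {"method": "play_rows", "body": {"rows": [{"claw": 0,"tx": -0.0244,"ty": 0,"tz": -0.0268,"yaw": 0},{"claw": 0,"tx": -0.0244,"ty": 0,"tz": -0.0268,"yaw": 0},{"claw": 0,"tx": -0.0244,"ty": 0,"tz": -0.0268,"yaw": 0},{"claw": 0,"tx": -0.0244,"ty": 0,"tz": -0.0268,"yaw": 0},{"claw": 0,"tx": -0.0244,"ty": 0,"tz": -0.0268,"yaw": 0},{"claw": 0,"tx": -0.0244,"ty": 0,"tz": -0.0268,"yaw": 0},{"claw": 0,"tx": 0,"ty": 0,"tz": 0,"yaw": 0},{"claw": 0,"tx": 0,"ty": 0,"tz": 0,"yaw": 0}]}}

```text
clock: 3.6
ee_pos: [0.4877, 0.0669, 0.33]
tcp_rot: [-0.281, 2.079, -2.079]
force: [0.5, -0.6, -0.4]
grip_width: 0.0854
```

```bash
python3 - <<'E'
from h import *
from scipy.spatial.transform import Rotation as Ro
np.set_printoptions(precision=4,suppress=True)
s=read_state();w=snap('wrist','w.png');R=Ro.from_rotvec(s['tcp_rot']).as_matrix();print(s,R)
print('grip top proj',proj('wrist',(.4885,.067,.255)),'bottom',proj('wrist',(.4885,.067,.201)))
print('shift',R.T@(np.array([.4885,.067,.212])-s['ee_pos']))
try: print(blob(w,'red',(0,0,560,420)))
except Exception as e: print(e)
E
```

```text
{'clock': 3.6, 'joint_pos': array([ 0.0675, -0.1523,  1.2923, -0.0004,  2.0025,  1.3707]), 'qvel': array([-0.0314, -0.0233,  0.0078, -0.0035,  0.0044, -0.0042]), 'effort': array([  0.9584, -32.9632, -40.4441,   0.1283,  -0.0797,   0.072 ]), 'ee_pos': array([0.4877, 0.0669, 0.33  ]), 'tcp_rot': array([-0.2806,  2.0787, -2.0792]), 'force': array([ 0.493 , -0.5727, -0.359 ]), 'wrist_torque': array([-0.0396,  0.0163, -0.0036]), 'grip_width': 0.08535619575194942} [[-0.9645 -0.0009  0.2642]
 [-0.2642 -0.0004 -0.9645]
 [ 0.001  -1.      0.0001]]
grip top proj [277.1493 217.8222] bottom [277.0376 196.7369]
shift [-0.0009  0.118   0.0001]
(array([211.9463, 275.7401]), 1135, (np.int64(261), np.int64(186), np.int64(293), np.int64(233)))
```

View pics/w.png

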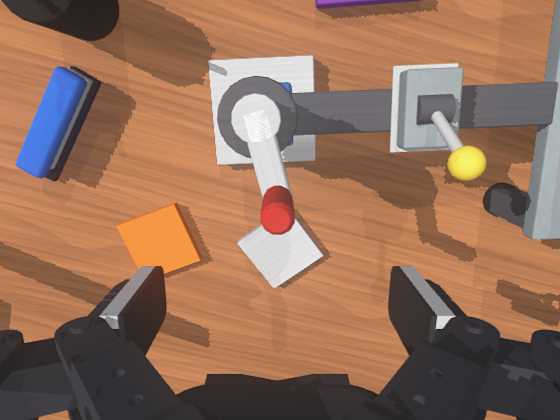

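The wrist view shows the red grip at (277,212), where I predicted it. The jaws straddle it, so I lower and grip.

>>> {"method": "play_rows", "body": {"rows": [{"claw": 0,"tx": 0,"ty": 0.03,"tz": 0,"yaw": 0},{"claw": 0,"tx": 0,"ty": 0.03,"tz": 0,"yaw": 0},{"claw": 0,"tx": 0,"ty": 0.03,"tz": 0,"yaw": 0},{"claw": 0,"tx": 0,"ty": 0.02,"tz": 0,"yaw": 0},{"claw": 0,"tx": 0,"ty": 0.008,"tz": 0,"yaw": 0},{"claw": 0,"tx": 0,"ty": 0,"tz": 0,"yaw": 0},{"claw": 1,"tx": 0,"ty": 0,"tz": 0,"yaw": 0},{"claw": 1,"tx": 0,"ty": 0,"tz": 0,"yaw": 0}]}}

```text
clock: 4.45
ee_pos: [0.4883, 0.0662, 0.2142]
tcp_rot: [-0.274, 2.078, -2.079]
force: [0.7, 0.5, -0.3]
grip_width: 0.0588
```

>>> {"method": "play_rows", "body": {"rows": [{"claw": 1,"tx": 0,"ty": 0,"tz": 0,"yaw": 0},{"claw": 1,"tx": 0,"ty": 0,"tz": 0,"yaw": 0},{"claw": 1,"tx": 0,"ty": 0,"tz": 0,"yaw": 0},{"claw": 1,"tx": 0,"ty": 0,"tz": 0,"yaw": 0},{"claw": 1,"tx": 0,"ty": 0,"tz": 0,"yaw": 0},{"claw": 1,"tx": 0,"ty": 0,"tz": 0,"yaw": 0},{"claw": 1,"tx": 0,"ty": 0,"tz": 0,"yaw": 0},{"claw": 1,"tx": 0,"ty": 0,"tz": 0,"yaw": 0}]}}

```text
clock: 5.25
ee_pos: [0.4879, 0.0666, 0.213]
tcp_rot: [-0.277, 2.079, -2.078]
force: [-0.1, 0.8, 6.0]
grip_width: 0.0211
```

```bash
cat >> h.py <<'E'
AX=np.array([.5405,.0969])
def status():
    s=read_state();d=s['ee_pos'][:2]-AX;r=np.linalg.norm(d);u=d/r;t=np.array([u[1],-u[0]]) # cw tangent
    f=s['force'];print('t',round(s['clock'],2),'ang',round(np.degrees(np.arctan2(d[1],d[0])),1),'r',round(r*1e3,1),'z',round(s['ee_pos'][2],4),'Ft(resist)',round(-f[:2]@t,2),'Fr',round(f[:2]@u,2),'Fz',round(f[2],2),'w',round(s['grip_width'],4))
def arc(a0,step,n=8,r=.06):
    from scipy.spatial.transform import Rotation as Ro
    # commanded circle from angle a0 (deg), cw; print tool tx,tz rows
    R=np.array([[-.9649,.2626],[-.2626,-.9649]])
    A=np.radians(a0-step*np.arange(n+1));P=r*np.c_[np.cos(A),np.sin(A)]
    print(np.round(np.diff(P,axis=0)@R,4).tolist())
E
python3 - <<'E'
from h import *
status()
for k in range(6): arc(-150.1-48*k,6)
E
```

```text
t 5.25 ang -150.1 r 60.7 z 0.213 Ft(resist) -0.73 Fr -0.3 Fz 5.97 w 0.0211
[[0.0013, -0.0062], [0.0006, -0.0062], [-0.0, -0.0063], [-0.0007, -0.0062], [-0.0013, -0.0061], [-0.002, -0.006], [-0.0026, -0.0057], [-0.0032, -0.0054]]
[[-0.0037, -0.0051], [-0.0042, -0.0046], [-0.0047, -0.0042], [-0.0051, -0.0037], [-0.0055, -0.0031], [-0.0058, -0.0025], [-0.006, -0.0019], [-0.0062, -0.0013]]
[[-0.0062, -0.0006], [-0.0063, 0.0], [-0.0062, 0.0007], [-0.0061, 0.0013], [-0.006, 0.002], [-0.0057, 0.0026], [-0.0054, 0.0032], [-0.0051, 0.0037]]
[[-0.0046, 0.0042], [-0.0042, 0.0047], [-0.0037, 0.0051], [-0.0031, 0.0055], [-0.0025, 0.0058], [-0.0019, 0.006], [-0.0013, 0.0062], [-0.0006, 0.0062]]
[[0.0, 0.0063], [0.0007, 0.0062], [0.0013, 0.0061], [0.002, 0.006], [0.0026, 0.0057], [0.0032, 0.0054], [0.0037, 0.0051], [0.0042, 0.0046]]
[[0.0047, 0.0042], [0.0051, 0.0037], [0.0055, 0.0031], [0.0058, 0.0025], [0.006, 0.0019], [0.0062, 0.0013], [0.0062, 0.0006], [0.0063, -0.0]]
```

>>> {"method": "play_rows", "body": {"rows": [{"claw": 1,"tx": 0.0013,"ty": 0,"tz": -0.0062,"yaw": 0},{"claw": 1,"tx": 0.0006,"ty": 0,"tz": -0.0062,"yaw": 0},{"claw": 1,"tx": 0,"ty": 0,"tz": -0.0063,"yaw": 0},{"claw": 1,"tx": -0.0007,"ty": 0,"tz": -0.0062,"yaw": 0},{"claw": 1,"tx": -0.0013,"ty": 0,"tz": -0.0061,"yaw": 0},{"claw": 1,"tx": -0.002,"ty": 0,"tz": -0.006,"yaw": 0},{"claw": 1,"tx": -0.0026,"ty": 0,"tz": -0.0057,"yaw": 0},{"claw": 1,"tx": -0.0032,"ty": 0,"tz": -0.0054,"yaw": 0}]}}

```text
clock: 6.05
ee_pos: [0.4819, 0.1126, 0.213]
tcp_rot: [-0.278, 2.077, -2.087]
force: [-6.3, -8.4, 7.0]
grip_width: 0.021
```

```bash
python3 -c "
from h import *
status()"
```

```text
t 6.05 ang 165.0 r 60.7 z 0.213 Ft(resist) 9.79 Fr 3.93 Fz 7.0 w 0.021
```

>>> {"method": "play_rows", "body": {"rows": [{"claw": 1,"tx": -0.0037,"ty": 0,"tz": -0.0051,"yaw": 0},{"claw": 1,"tx": -0.0042,"ty": 0,"tz": -0.0046,"yaw": 0},{"claw": 1,"tx": -0.0047,"ty": 0,"tz": -0.0042,"yaw": 0},{"claw": 1,"tx": -0.0051,"ty": 0,"tz": -0.0037,"yaw": 0},{"claw": 1,"tx": -0.0055,"ty": 0,"tz": -0.0031,"yaw": 0},{"claw": 1,"tx": -0.0058,"ty": 0,"tz": -0.0025,"yaw": 0},{"claw": 1,"tx": -0.006,"ty": 0,"tz": -0.0019,"yaw": 0},{"claw": 1,"tx": -0.0062,"ty": 0,"tz": -0.0013,"yaw": 0}]}}

```text
clock: 6.85
ee_pos: [0.5138, 0.1509, 0.213]
tcp_rot: [-0.283, 2.081, -2.082]
force: [-10.5, -2.0, 8.0]
grip_width: 0.0209
```

>>> {"method": "play_rows", "body": {"rows": [{"claw": 1,"tx": -0.0062,"ty": 0,"tz": -0.0006,"yaw": 0},{"claw": 1,"tx": -0.0063,"ty": 0,"tz": 0,"yaw": 0},{"claw": 1,"tx": -0.0062,"ty": 0,"tz": 0.0007,"yaw": 0},{"claw": 1,"tx": -0.0061,"ty": 0,"tz": 0.0013,"yaw": 0},{"claw": 1,"tx": -0.006,"ty": 0,"tz": 0.002,"yaw": 0},{"claw": 1,"tx": -0.0057,"ty": 0,"tz": 0.0026,"yaw": 0},{"claw": 1,"tx": -0.0054,"ty": 0,"tz": 0.0032,"yaw": 0},{"claw": 1,"tx": -0.0051,"ty": 0,"tz": 0.0037,"yaw": 0}]}}

```text
clock: 7.65
ee_pos: [0.5627, 0.1523, 0.213]
tcp_rot: [-0.283, 2.082, -2.077]
force: [-9.8, 3.6, 7.7]
grip_width: 0.0203
```

```bash
python3 -c "
from h import *
status()"
```

```text
t 7.65 ang 68.2 r 59.6 z 0.213 Ft(resist) 10.48 Fr -0.33 Fz 7.73 w 0.0203
```

>>> {"method": "play_rows", "body": {"rows": [{"claw": 1,"tx": -0.0046,"ty": 0,"tz": 0.0042,"yaw": 0},{"claw": 1,"tx": -0.0042,"ty": 0,"tz": 0.0047,"yaw": 0},{"claw": 1,"tx": -0.0037,"ty": 0,"tz": 0.0051,"yaw": 0},{"claw": 1,"tx": -0.0031,"ty": 0,"tz": 0.0055,"yaw": 0},{"claw": 1,"tx": -0.0025,"ty": 0,"tz": 0.0058,"yaw": 0},{"claw": 1,"tx": -0.0019,"ty": 0,"tz": 0.006,"yaw": 0},{"claw": 1,"tx": -0.0013,"ty": 0,"tz": 0.0062,"yaw": 0},{"claw": 1,"tx": -0.0006,"ty": 0,"tz": 0.0062,"yaw": 0}]}}

```text
clock: 8.45
ee_pos: [0.5962, 0.1172, 0.213]
tcp_rot: [-0.281, 2.082, -2.073]
force: [-5.6, 9.5, 6.0]
grip_width: 0.0207
```

```bash
python3 -c "
from h import *
status()"
```

```text
t 8.45 ang 20.0 r 59.3 z 0.213 Ft(resist) 10.81 Fr -1.98 Fz 5.95 w 0.0207
```

>>> {"method": "play_rows", "body": {"rows": [{"claw": 1,"tx": 0,"ty": 0,"tz": 0.0063,"yaw": 0},{"claw": 1,"tx": 0.0007,"ty": 0,"tz": 0.0062,"yaw": 0},{"claw": 1,"tx": 0.0013,"ty": 0,"tz": 0.0061,"yaw": 0},{"claw": 1,"tx": 0.002,"ty": 0,"tz": 0.006,"yaw": 0},{"claw": 1,"tx": 0.0026,"ty": 0,"tz": 0.0057,"yaw": 0},{"claw": 1,"tx": 0.0032,"ty": 0,"tz": 0.0054,"yaw": 0},{"claw": 1,"tx": 0.0037,"ty": 0,"tz": 0.0051,"yaw": 0},{"claw": 1,"tx": 0.0042,"ty": 0,"tz": 0.0046,"yaw": 0}]}}

```text
clock: 9.25
ee_pos: [0.593, 0.0691, 0.2131]
tcp_rot: [-0.276, 2.08, -2.071]
force: [5.2, 11.0, 3.8]
grip_width: 0.0207
```

```bash
python3 -c "
from h import *
status()
for k in range(5,14): print(k);arc(-150.1-48*k,6)"
```

```text
t 9.25 ang -27.9 r 59.4 z 0.2131 Ft(resist) 12.15 Fr -0.53 Fz 3.8 w 0.0207
5
[[0.0047, 0.0042], [0.0051, 0.0037], [0.0055, 0.0031], [0.0058, 0.0025], [0.006, 0.0019], [0.0062, 0.0013], [0.0062, 0.0006], [0.0063, -0.0]]
6
[[0.0062, -0.0007], [0.0061, -0.0013], [0.006, -0.002], [0.0057, -0.0026], [0.0054, -0.0032], [0.0051, -0.0037], [0.0046, -0.0042], [0.0042, -0.0047]]
7
[[0.0037, -0.0051], [0.0031, -0.0055], [0.0025, -0.0058], [0.0019, -0.006], [0.0013, -0.0062], [0.0006, -0.0062], [-0.0, -0.0063], [-0.0007, -0.0062]]
8
[[-0.0013, -0.0061], [-0.002, -0.006], [-0.0026, -0.0057], [-0.0032, -0.0054], [-0.0037, -0.0051], [-0.0042, -0.0046], [-0.0047, -0.0042], [-0.0051, -0.0037]]
9
[[-0.0055, -0.0031], [-0.0058, -0.0025], [-0.006, -0.0019], [-0.0062, -0.0013], [-0.0062, -0.0006], [-0.0063, 0.0], [-0.0062, 0.0007], [-0.0061, 0.0013]]
10
[[-0.006, 0.002], [-0.0057, 0.0026], [-0.0054, 0.0032], [-0.0051, 0.0037], [-0.0046, 0.0042], [-0.0042, 0.0047], [-0.0037, 0.0051], [-0.0031, 0.0055]]
11
[[-0.0025, 0.0058], [-0.0019, 0.006], [-0.0013, 0.0062], [-0.0006, 0.0062], [0.0, 0.0063], [0.0007, 0.0062], [0.0013, 0.0061], [0.002, 0.006]]
12
[[0.0026, 0.0057], [0.0032, 0.0054], [0.0037, 0.0051], [0.0042, 0.0046], [0.0047, 0.0042], [0.0051, 0.0037], [0.0055, 0.0031], [0.0058, 0.0025]]
13
[[0.006, 0.0019], [0.0062, 0.0013], [0.0062, 0.0006], [0.0063, -0.0], [0.0062, -0.0007], [0.0061, -0.0013], [0.006, -0.002], [0.0057, -0.0026]]
```

>>> {"method": "play_rows", "body": {"rows": [{"claw": 1,"tx": 0.0047,"ty": 0,"tz": 0.0042,"yaw": 0},{"claw": 1,"tx": 0.0051,"ty": 0,"tz": 0.0037,"yaw": 0},{"claw": 1,"tx": 0.0055,"ty": 0,"tz": 0.0031,"yaw": 0},{"claw": 1,"tx": 0.0058,"ty": 0,"tz": 0.0025,"yaw": 0},{"claw": 1,"tx": 0.006,"ty": 0,"tz": 0.0019,"yaw": 0},{"claw": 1,"tx": 0.0062,"ty": 0,"tz": 0.0013,"yaw": 0},{"claw": 1,"tx": 0.0062,"ty": 0,"tz": 0.0006,"yaw": 0},{"claw": 1,"tx": 0.0063,"ty": 0,"tz": 0,"yaw": 0}]}}

```text
clock: 10.05
ee_pos: [0.5549, 0.0387, 0.2131]
tcp_rot: [-0.27, 2.076, -2.074]
force: [13.6, 5.8, 2.1]
grip_width: 0.0205
```

```bash
python3 -c "
from h import *
status()"
```

```text
t 10.05 ang -76.1 r 60.0 z 0.2131 Ft(resist) 14.54 Fr -2.33 Fz 2.12 w 0.0205
```

The load is rising at the touch-down rate of about 2.6 N/rad and stands about 4.1 N above free. Another 18° or so should bring it to about 5 N.

>>> {"method": "play_rows", "body": {"rows": [{"claw": 1,"tx": 0.0062,"ty": 0,"tz": -0.0007,"yaw": 0},{"claw": 1,"tx": 0.0061,"ty": 0,"tz": -0.0013,"yaw": 0},{"claw": 1,"tx": 0.006,"ty": 0,"tz": -0.002,"yaw": 0},{"claw": 1,"tx": 0,"ty": 0,"tz": 0,"yaw": 0},{"claw": 1,"tx": 0,"ty": 0,"tz": 0,"yaw": 0},{"claw": 1,"tx": 0,"ty": 0,"tz": 0,"yaw": 0},{"claw": 1,"tx": 0,"ty": 0,"tz": 0,"yaw": 0},{"claw": 1,"tx": 0,"ty": 0,"tz": 0,"yaw": 0}]}}

```text
clock: 10.85
ee_pos: [0.5358, 0.0369, 0.2131]
tcp_rot: [-0.271, 2.076, -2.077]
force: [10.3, 1.8, 2.2]
grip_width: 0.0206
```

```bash
python3 -c "
from h import *
status(); im=snap('wrist'); status()"
```

```text
t 10.85 ang -94.4 r 60.2 z 0.2131 Ft(resist) 10.16 Fr -2.63 Fz 2.19 w 0.0206
t 10.9 ang -94.4 r 60.2 z 0.2131 Ft(resist) 10.55 Fr -2.75 Fz 2.31 w 0.0206
```

The crank ended 1.9 rad past the estimated touch-down, for a rise of about 5 N. I let go, rise, and check with the side camera.

>>> {"method": "play_rows", "body": {"rows": [{"claw": 0,"tx": 0,"ty": 0,"tz": 0,"yaw": 0},{"claw": 0,"tx": 0,"ty": 0,"tz": 0,"yaw": 0},{"claw": 0,"tx": 0,"ty": 0,"tz": 0,"yaw": 0},{"claw": 0,"tx": 0,"ty": 0,"tz": 0,"yaw": 0},{"claw": 0,"tx": 0,"ty": 0,"tz": 0,"yaw": 0},{"claw": 0,"tx": 0,"ty": -0.02,"tz": 0,"yaw": 0},{"claw": 0,"tx": 0,"ty": -0.03,"tz": 0,"yaw": 0},{"claw": 0,"tx": 0,"ty": -0.03,"tz": 0,"yaw": 0}]}}

```text
clock: 11.7
ee_pos: [0.533, 0.0365, 0.2927]
tcp_rot: [-0.28, 2.08, -2.08]
force: [1.9, -0.9, 0.6]
grip_width: 0.0853
```

```bash
python3 - <<'E'
from h import *
from scipy.spatial.transform import Rotation as Ro
status();a=snap('top');b=snap('side')
i=cv2.resize(b[90:250,230:340],None,fx=3.7,fy=3.7,interpolation=cv2.INTER_CUBIC)
cv2.imwrite('pics/d.png',cv2.cvtColor(i,cv2.COLOR_RGB2BGR))
y=blob(b,'yel',(262,100,300,130));print(y,atz('side',y[0],.194))
try: x=blob(b,'red',(260,118,330,165));p=atz('side',x[0],.228);print(x,p,np.degrees(np.arctan2(*(p[:2]-AX)[::-1])))
except Exception as e: print(e)
s=read_state();R=Ro.from_rotvec(s['tcp_rot']).as_matrix();print(np.round(R.T@(np.array([.509,-.075,s['ee_pos'][2]])-s['ee_pos']),4))
E
```

```text
t 11.7 ang -97.1 r 60.9 z 0.2927 Ft(resist) 2.03 Fr 0.62 Fz 0.58 w 0.0853
(array([116.78723404, 282.70212766]), 47, (np.int64(279), np.int64(113), np.int64(288), np.int64(121))) [ 0.55249554 -0.06531375  0.194     ]
(array([130.50236967, 287.78672986]), 211, (np.int64(283), np.int64(119), np.int64(292), np.int64(142))) [0.53680411 0.03834965 0.228     ] -93.6119086618529
[ 0.0536 -0.0002  0.101 ]
```

View pics/d.png

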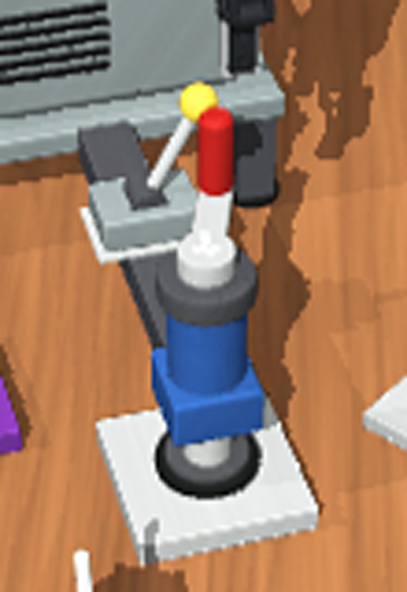

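The crop shows the foot disc sitting on the white plate at (208,460), the red grip clear at (215,150) and staying put, and the ball at (198,103) still on the robot side. Now the lever.

>>> {"method": "play_rows", "body": {"rows": [{"claw": 1,"tx": 0.0134,"ty": 0,"tz": 0.0253,"yaw": 0},{"claw": 1,"tx": 0.0134,"ty": 0,"tz": 0.0253,"yaw": 0},{"claw": 1,"tx": 0.0134,"ty": 0,"tz": 0.0253,"yaw": 0},{"claw": 1,"tx": 0.0134,"ty": 0,"tz": 0.0253,"yaw": 0},{"claw": 1,"tx": 0,"ty": 0,"tz": 0,"yaw": 0},{"claw": 1,"tx": 0,"ty": 0,"tz": 0,"yaw": 0},{"claw": 1,"tx": 0,"ty": 0,"tz": 0,"yaw": 0},{"claw": 1,"tx": 0,"ty": 0,"tz": 0,"yaw": 0}]}}

```text
clock: 12.6
ee_pos: [0.5083, -0.0743, 0.2921]
tcp_rot: [-0.28, 2.079, -2.078]
force: [0.2, 0.1, 0.7]
grip_width: 0.0005
```

>>> {"method": "play_rows", "body": {"rows": [{"claw": 1,"tx": 0,"ty": 0.02,"tz": 0,"yaw": 0},{"claw": 1,"tx": 0,"ty": 0.03,"tz": 0,"yaw": 0},{"claw": 1,"tx": 0,"ty": 0.03,"tz": 0,"yaw": 0},{"claw": 1,"tx": 0,"ty": 0.02,"tz": 0,"yaw": 0},{"claw": 1,"tx": 0,"ty": 0.008,"tz": 0,"yaw": 0},{"claw": 1,"tx": 0,"ty": 0,"tz": 0,"yaw": 0},{"claw": 1,"tx": 0,"ty": 0,"tz": 0,"yaw": 0},{"claw": 1,"tx": 0,"ty": 0,"tz": 0,"yaw": 0}]}}

```text
clock: 13.4
ee_pos: [0.5089, -0.0751, 0.1861]
tcp_rot: [-0.275, 2.077, -2.079]
force: [-0.4, -0.6, 0.3]
grip_width: -0.0001
```

>>> {"method": "play_rows", "body": {"rows": [{"claw": 1,"tx": -0.01,"ty": 0,"tz": 0,"yaw": 0},{"claw": 1,"tx": -0.01,"ty": 0,"tz": 0,"yaw": 0},{"claw": 1,"tx": -0.01,"ty": 0,"tz": 0,"yaw": 0},{"claw": 1,"tx": -0.01,"ty": 0,"tz": 0,"yaw": 0},{"claw": 1,"tx": -0.01,"ty": 0,"tz": 0,"yaw": 0},{"claw": 1,"tx": -0.01,"ty": 0,"tz": 0,"yaw": 0},{"claw": 1,"tx": 0,"ty": 0,"tz": 0,"yaw": 0},{"claw": 1,"tx": 0,"ty": 0,"tz": 0,"yaw": 0}]}}

```text
clock: 14.2
ee_pos: [0.5663, -0.0593, 0.1839]
tcp_rot: [-0.279, 2.08, -2.079]
force: [-0.0, 1.0, 0.5]
grip_width: -0.0002
```

```bash
python3 - <<'E'
from h import *
s=read_state();print(s['ee_pos'],s['force'],s['grip_width'],s['clock'])
a=snap('top');b=snap('side')
for n,im,bx in(('top',a,(390,160,440,215)),('side',b,(230,90,310,135))):
    try: y=blob(im,'yel',bx);print(n,y,atz(n,y[0],.2))
    except Exception as e: print(n,e)
E
```

```text
[ 0.56627489 -0.05927174  0.1838527 ] [-0.02719906  0.95736255  0.46203166] -0.0001950831609962179 14.2
top (array([178.175, 407.675]), 40, (np.int64(405), np.int64(175), np.int64(411), np.int64(182))) [ 0.59458236 -0.04705508  0.2       ]
side (array([116.57894737, 265.94736842]), 57, (np.int64(262), np.int64(112), np.int64(270), np.int64(121))) [ 0.59268436 -0.05646642  0.2       ]
```

The ball is moving, with about 32 mm to go to the far stop.

>>> {"method": "play_rows", "body": {"rows": [{"claw": 1,"tx": -0.006,"ty": 0,"tz": 0,"yaw": 0},{"claw": 1,"tx": -0.006,"ty": 0,"tz": 0,"yaw": 0},{"claw": 1,"tx": -0.006,"ty": 0,"tz": 0,"yaw": 0},{"claw": 1,"tx": -0.006,"ty": 0,"tz": 0,"yaw": 0},{"claw": 1,"tx": -0.003,"ty": 0,"tz": 0,"yaw": 0},{"claw": 1,"tx": 0,"ty": 0,"tz": 0,"yaw": 0},{"claw": 1,"tx": 0,"ty": 0,"tz": 0,"yaw": 0},{"claw": 1,"tx": 0,"ty": 0,"tz": 0,"yaw": 0}]}}

```text
clock: 15.1
ee_pos: [0.5922, -0.0523, 0.1845]
tcp_rot: [-0.278, 2.079, -2.079]
force: [0.2, 0.7, -0.1]
grip_width: -0.0001
```

>>> {"method": "play_rows", "body": {"rows": [{"claw": 1,"tx": -0.002,"ty": 0,"tz": 0,"yaw": 0},{"claw": 1,"tx": -0.002,"ty": 0,"tz": 0,"yaw": 0},{"claw": 1,"tx": 0,"ty": 0,"tz": 0,"yaw": 0},{"claw": 1,"tx": 0,"ty": 0,"tz": 0,"yaw": 0},{"claw": 1,"tx": 0,"ty": 0,"tz": 0,"yaw": 0},{"claw": 1,"tx": 0,"ty": 0,"tz": 0,"yaw": 0},{"claw": 1,"tx": 0,"ty": 0,"tz": 0,"yaw": 0},{"claw": 1,"tx": 0,"ty": 0,"tz": 0,"yaw": 0}]}}

```text
clock: 15.9
ee_pos: [0.596, -0.0512, 0.1844]
tcp_rot: [-0.278, 2.079, -2.079]
force: [-0.0, -0.6, -0.3]
grip_width: -0.0003
```

```bash
python3 - <<'E'
from h import *
s=read_state();print(s['ee_pos'],s['force'],s['clock'])
a=snap('top');b=snap('side')
for n,im,bx in(('top',a,(390,150,440,215)),('side',b,(230,90,310,135))):
    try: y=blob(im,'yel',bx);print(n,y,atz(n,y[0],.194))
    except Exception as e: print(n,e)
E
```

```text
[ 0.59603146 -0.0512475   0.18435561] [-0.02577853 -0.5843392  -0.27074818] 15.9
top (array([166.     , 402.09375]), 32, (np.int64(399), np.int64(163), np.int64(405), np.int64(169))) [ 0.62381246 -0.03728277  0.194     ]
side (array([121.31481481, 254.27777778]), 54, (np.int64(250), np.int64(117), np.int64(258), np.int64(125))) [ 0.6203759  -0.04465804  0.194     ]
```

>>> {"method": "play_rows", "body": {"rows": [{"claw": 1,"tx": -0.002,"ty": 0,"tz": 0,"yaw": 0},{"claw": 1,"tx": -0.002,"ty": 0,"tz": 0,"yaw": 0},{"claw": 1,"tx": -0.001,"ty": 0,"tz": 0,"yaw": 0},{"claw": 1,"tx": 0,"ty": 0,"tz": 0,"yaw": 0},{"claw": 1,"tx": 0,"ty": 0,"tz": 0,"yaw": 0},{"claw": 1,"tx": 0,"ty": 0,"tz": 0,"yaw": 0},{"claw": 1,"tx": 0,"ty": 0,"tz": 0,"yaw": 0},{"claw": 1,"tx": 0,"ty": 0,"tz": 0,"yaw": 0}]}}

```text
clock: 16.8
ee_pos: [0.6009, -0.0499, 0.1844]
tcp_rot: [-0.278, 2.079, -2.079]
force: [0.3, -0.4, 0.2]
grip_width: -0.0001
```

>>> {"method": "play_rows", "body": {"rows": [{"claw": 1,"tx": -0.002,"ty": 0,"tz": 0,"yaw": 0},{"claw": 1,"tx": -0.002,"ty": 0,"tz": 0,"yaw": 0},{"claw": 1,"tx": 0,"ty": 0,"tz": 0,"yaw": 0},{"claw": 1,"tx": 0,"ty": 0,"tz": 0,"yaw": 0},{"claw": 1,"tx": 0,"ty": 0,"tz": 0,"yaw": 0},{"claw": 1,"tx": 0,"ty": 0,"tz": 0,"yaw": 0},{"claw": 1,"tx": 0,"ty": 0,"tz": 0,"yaw": 0},{"claw": 1,"tx": 0,"ty": 0,"tz": 0,"yaw": 0}]}}

```text
clock: 17.6
ee_pos: [0.6016, -0.0498, 0.1843]
tcp_rot: [-0.285, 2.083, -2.084]
force: [-15.0, -2.4, 4.2]
grip_width: 0.0002
```

```bash
python3 - <<'E'
from h import *
s=read_state();print(s['ee_pos'],s['force'],s['clock'])
a=snap('top');b=snap('side')
for n,im,bx in(('top',a,(390,150,440,215)),('side',b,(230,90,310,135))):
    try: y=blob(im,'yel',bx);print(n,y,atz(n,y[0],.194))
    except Exception as e: print(n,e)
print(proj('top',(.6243,-.0381,.194)),proj('side',(.6243,-.0381,.194)))
E
```

```text
[ 0.60161269 -0.04980076  0.18429279] [-15.01928402  -2.35572885   4.17601334] 17.6
top (array([164.17857143, 400.82142857]), 28, (np.int64(398), np.int64(162), np.int64(404), np.int64(167))) [ 0.62803909 -0.03457114  0.194     ]
side (array([122.25925926, 252.18518519]), 54, (np.int64(248), np.int64(118), np.int64(256), np.int64(126))) [ 0.62511635 -0.0406073   0.194     ]
[402.4459077  165.78610476] [252.43824881 122.86650401]
```

The push meets the stop at 15 N, and the ball is at its predicted far position. I back off, rise and check.

>>> {"method": "play_rows", "body": {"rows": [{"claw": 1,"tx": 0.01,"ty": 0,"tz": 0,"yaw": 0},{"claw": 1,"tx": 0.02,"ty": 0,"tz": 0,"yaw": 0},{"claw": 1,"tx": 0.02,"ty": 0,"tz": 0,"yaw": 0},{"claw": 1,"tx": 0,"ty": -0.03,"tz": 0,"yaw": 0},{"claw": 1,"tx": 0,"ty": -0.04,"tz": 0,"yaw": 0},{"claw": 1,"tx": 0,"ty": -0.04,"tz": 0,"yaw": 0},{"claw": 1,"tx": 0.03,"ty": -0.02,"tz": 0,"yaw": 0},{"claw": 1,"tx": 0.04,"ty": 0,"tz": 0,"yaw": 0}]}}

```text
clock: 18.5
ee_pos: [0.4897, -0.0804, 0.3178]
tcp_rot: [-0.273, 2.074, -2.078]
force: [0.2, -1.3, 0.6]
grip_width: -0.0002
```

>>> {"method": "play_rows", "body": {"rows": [{"claw": 1,"tx": 0.03,"ty": 0,"tz": 0,"yaw": 0},{"claw": 1,"tx": 0.02,"ty": 0,"tz": 0,"yaw": 0},{"claw": 1,"tx": 0,"ty": 0,"tz": 0,"yaw": 0},{"claw": 1,"tx": 0,"ty": 0,"tz": 0,"yaw": 0},{"claw": 1,"tx": 0,"ty": 0,"tz": 0,"yaw": 0},{"claw": 1,"tx": 0,"ty": 0,"tz": 0,"yaw": 0},{"claw": 1,"tx": 0,"ty": 0,"tz": 0,"yaw": 0},{"claw": 1,"tx": 0,"ty": 0,"tz": 0,"yaw": 0}]}}

```text
clock: 19.3
ee_pos: [0.441, -0.0934, 0.3139]
tcp_rot: [-0.279, 2.08, -2.079]
force: [-0.4, 0.8, -0.3]
grip_width: -0.0001
```

```bash
python3 - <<'E'
from h import *
s=read_state();print(s['ee_pos'],s['force'],s['clock'])
a=snap('top');b=snap('side','e.png')
for n,im,bx in(('top',a,(390,150,440,215)),('side',b,(230,90,310,135))):
    try: y=blob(im,'yel',bx);print(n,y,atz(n,y[0],.194))
    except Exception as e: print(n,e)
x=blob(b,'red',(260,118,330,165));p=atz('side',x[0],.228);print(x,p,np.degrees(np.arctan2(*(p[:2]-AX)[::-1])))
for l in('plate','stapler','pen_cup','phone'):
  for c in('top','side'):
    for r in models.pinpoint(c,l)[:3]: print(c,l,round(r['p'],2),np.round(r['centre'],1))
E
```

```text
[ 0.44099673 -0.09342119  0.31390741] [-0.38657164  0.7691669  -0.322742  ] 19.3
top (array([165.46551724, 402.03448276]), 58, (np.int64(398), np.int64(162), np.int64(406), np.int64(169))) [ 0.62504691 -0.03719848  0.194     ]
side (array([122.13793103, 252.17241379]), 58, (np.int64(248), np.int64(118), np.int64(256), np.int64(126))) [ 0.6251885  -0.04111123  0.194     ]
(array([130.46226415, 287.77830189]), 212, (np.int64(283), np.int64(119), np.int64(292), np.int64(142))) [0.53682784 0.0381977  0.228     ] -93.57951473233581
top plate 0.86 [285.3 299.2]
top plate 0.85 [276.3 358.1]
top plate 0.78 [214.  333.1]
side plate 0.88 [201.3 207.1]
side plate 0.85 [219.2 286.4]
side plate 0.67 [247.8 368.3]
top stapler 0.86 [239.3 246. ]
top stapler 0.73 [203.  375.6]
side stapler 0.83 [300.6 322.2]
side stapler 0.61 [395.1 299.2]
top pen_cup 0.84 [189.6 245.9]
side pen_cup 0.56 [291.6 254.5]
side pen_cup 0.37 [218.6 282.9]
top phone 0.67 [232.1 160.5]
side phone 0.79 [391.9 299.2]
```

View pics/e.png

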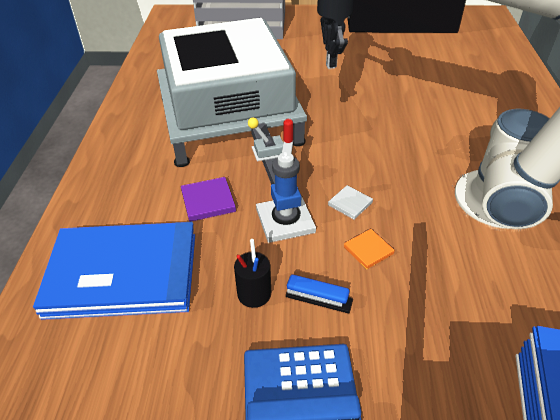

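The side view shows the ball at (252,122) on the far side, the grip unchanged at (288,130), and the plate and everything on the desk where they were. The arm is clear, so I hand in.

```bash
python3 -c "
from rig import ctrl
print(ctrl.close_job())"
```

```text
the job is handed in; nothing more can be done
None
```

I wound the jack foot down firmly onto the steel plate, swung the lock lever fully over to its stop, and handed the job in at about 20 s on the robot clock.

- **Crank:** It ran free at about 10.3 N. The load rose to 12.2 N and then 14.5 N as the foot touched down, close to the expected 2.6 N per rad. I turned 18° further and stopped at about 5 N above free.
- **How sure the 5 N is:** It is worked out from the angle turned past touch-down, not read off. The force at a standstill showed about 10.4 N, lower than when moving, as the task said it would. I took no standstill reading while the crank ran free, so I could not check the rise that way. Force readings wandered by 1–2 N, so allow about ±1.5 N.
- **Lever:** I pushed it until it met its stop, at about 15 N. After I backed off, the ball was within 3 mm of where it should lie when locked.
- **Last checks:** The crank stayed where I left it, at -93.6° both before and after the lever move. The foot sits on the plate, and the side picture shows the plate and desk items unmoved. The networks' positions for them shifted by up to about 5 pixels, which I took as their own scatter. The arm was clear of everything.

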